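# Stop the charm dryer, open it to air, reset the stop

## Task

Open the charm dryer so that its fan can cool the painted charms: first push the red mushroom stop button all the way in so that it catches; then, with it still in, lift the lid off the pot by its knob, without bumping the air pipe, and set it down gently, knob up, in the middle of the round cork mat. Last, turn the red button clockwise so that it springs out again, and leave the pens, jars and other craft things where they are.

Things in the scene. Friction and masses are not known exactly. Their poses are not given: they have to be found in the camera images.
- dryer: Warm-air drying pot, fixed: white base 220 x 190 x 50 mm carrying an open steel pot 160 mm across, wall 4 mm, rim 115 mm above the table, painted charms inside. Origin: on the table under the pot's centre; z up; its x points from the pot to the air pipe.
- air_pipe: Air pipe, 20 mm thick, on the dryer's base 105 mm from the pot's axis at its +x side. Its top bends 35 mm towards the pot: the end, 205 to 225 mm above the table, hangs over the lid's edge 70 mm from the pot's axis, so raise the lid less than 70 mm, then draw it out to the dryer's -x side. Origin: the pipe's foot, 50 mm above the table.
- lid: Loose aluminium lid, 170 mm across, 0.2 to 0.4 kg. Origin: centre of its underside, z up. From the bottom: a plug 140 mm across, 0 to 8 mm (hangs in the pot's 152 mm mouth, or rests on the mat); the 170 mm disc, 8 to 16 mm; a 20 mm stem; a black round knob 36 mm across, 24 to 54 mm. On the pot its origin is 107 mm above the table.
- mat: Round cork mat, 220 mm across, 6 mm thick, fixed to the table. Origin: centre of its underside.
- stop_panel: Yellow face of the stop station, 130 x 130 mm, sloped 30 degrees (0.52 rad) from level. Origin: centre of the face, 85 mm above the table; z: outward normal and axis of the red mushroom button, which is pressed along -z; y: level across the face; x: up the slope. The button's head is 52 mm across, 20 mm thick, its flat top 48 mm out from the face when up.
- stop_press (a joint): How far the red button is in (m): 0 out, 0.012 at its stop. Spring of 3 N at the top to 7 N at the bottom, plus a few N for the catch. Pushed all the way in it catches and stays at about 0.009 when let go (head's top 39 mm out from the face); only turning the head frees it.
- stop_turn (a joint): Turn of the button's head (rad), growing clockwise as seen by one who looks at the face, 0 to 1.3. The caught button is freed between 0.6 and 0.8; turn about 0.95 to be sure. A gripped head stays in until the grip opens, then springs out; the head turns back to 0 by itself in some seconds. The button catches only near 0.
- stop_box: The whole stop station, fixed: black foot 150 x 140 mm, yellow sloped box, red button. On the face, at the panel's x = -49 and +49 mm, stand two black guard cheeks, 8 mm thick, 34 mm wide along y, 30 mm high; the +y and -y sides of the button's head are free for fingers. Origin: on the table below the face's centre; its x points away from the side that the face looks to.
- pen_jar: Blue jar of pens, 68 mm across, 152 mm tall, loose. Origin: underside centre. Leave alone.
- glue_bottle: White glue bottle, 56 mm across, 140 mm tall, loose. Origin: underside centre. Leave alone.
- pen_box_lid: Grey lid of the pen box, 130 x 190 x 14 mm with a black handle to 40 mm height, loose on the table. Origin: underside centre. Leave alone.
- charm_plate: White plate with brown painted charms, 150 mm across, 24 mm tall, loose. Origin: underside centre. Leave alone.
- purple_pen: Black pen with purple cap, 140 mm long along its x, 16 mm thick, lying loose. Origin: underside, mid-length. Leave alone.
- green_pen: Black pen with green cap, 140 mm long along its x, 16 mm thick, lying loose. Origin: underside, mid-length. Leave alone.
There are look-alikes about, which are no part of the job. Leave any green or pink look-alike of the lid alone.

How it is judged:
By the outcome, as a careful person would: the job done as asked, in the order asked, and still so for the second after the job is handed in, with the robot touching nothing.
It also fails if it takes over 72 s, if anything falls off the work surface, if the arm or the gripper's body presses on something with over 40 N, if the wrist force passes 120 N, or if a joint passes its speed limit or range.

## Robot

A 6-joint arm with a two-finger parallel gripper is mounted at the origin on the work surface. World frame = base frame: x ahead of the robot, y to its left, z up, the work surface at z = 0. Lengths are in m, angles in rad, forces in N, time in s.
With the tool pointing down it reaches from about 0.35 to 0.875 m from the base axis. Payload 4.2 kg.
Tool frame: the origin (TCP) lies midway between the tips of the shut fingers; the grasp point (between the pads) lies behind it (pinch_z is the z of the grasp point in the tool frame, in m); z points along the fingers, y is the line along which they close (so a half turn about z gives the same grasp; the last joint's range is limited). The gripper opens to 85 mm and grips with 20 to 120 N. Pads are 22 mm wide; open, the fingers measure 114 mm over their backs; the gripper's body (76 mm by 85 mm) begins 54 mm behind the grasp point. The pads swing forward as they close: fully open they stand 13 mm farther back than shut.
Start: joints at [-0.846, 0.385, 0.008, 0, -1.194, -0.259], TCP at [0.281, -0.558, 0.231] pointing down, gripper open.
Joint ranges: [-3.14, 3.14], [-1.21, 2.06], [-1.07, 1.41], [-3.16, 2.05], [-2.99, -0.16], [-3.1, 3.1]. Speed limits (rad/s): [2.79, 2.79, 3.14, 3.14, 3.14, 3.14].

## Interface

Orientations are given as a unit quaternion [w, x, y, z].
In Python, from plant import * gives the robot as it stands.
- The arm moves only by the tool carry_out, never from a script. Its argument "increments" is one flat list of numbers, 5 for each row, row after row: the shift along the tool's x, y, z in mm, then the turn about the tool's z in degrees, then the opening, from -1 (shut) to 1 (fully open), so that 0 is half open. A call has 1 to 5 rows; each row is the pose to reach, as a shift and turn from the pose commanded when the call began, along the tool's axes at that moment; what a row does not reach only later rows make up. A row lasts 1/8 s, in which the tool goes at most 62.5 mm and 10.7 degrees, less where a joint would pass 70% of its speed; a pose out of reach is approached as far as the arm can. A call with a gripper value outside its range is refused whole. The fingers move at their own pace and stop on an object; "squeeze" is the grip in N (left out, the last holds). Time passes only in rows, so rows that repeat a pose let the fingers close. It gives the time, the measured TCP pose, the force, the opening and the grip force at its end, in the units of the state.
- state(): the state, without advancing time (a new reading comes with each control period).
- grab_frame(name): name is "scene" or "side" or "wrist"; returns a dict with "color" (400x640x3 uint8, blue, green, red), "fovy" (degrees; the focal length in pixels is half the picture's height over the tangent of half this angle, whatever the lens; pixels are square), "cx", "cy" (the principal point, pixels), "position" and "attitude" of the camera in the world; the wrist camera has in their place "mount" (4x4, takes a point from camera to tool coordinates, whose origin is the TCP and whose axes are the flange's). Camera axes: x right, y down, z forward; pixel columns grow to the right and rows downward; lengths in m; the calibration is good to about 2 mm. A picture is of the moment at which its call begins: read the wrist's pose just before it. There is no depth.
- close_job(): hands the job in; it is judged then, once.
Trained networks look in a picture, given as the dict that the camera call returned (one of the last four; its "shot" number tells which), for a name from the list of things; names that differ only in an ending like _2 or _b are one class to them, and where a whole thing is asked for, a point or a joint stands for the part that bears it (a point fixed in the world has none). Each returns a list of dicts, best first, with "conf" (0 to 1); they miss things now and then, are a little off and sometimes report something else, mostly with a low value. They report only what shows in the picture. A call takes as long as a camera call. They do not tell look-alikes from the thing itself.
- find_in(picture, thing): "at" ([column, row] in pixels, amid what is visible of it).
The state is a dict: "time_s": time; "joint_pos": joint angles; "qd": joint speeds; "effort": joint torques, N m; "position": TCP position; "eef_rot": TCP orientation; "force": force on the tool from outside, world axes, zero at the start; "ft_torque": the same for the moment, N m; "grip_width": opening from 0.0 (shut) to 1.0 (fully open); "finger_force": force on a finger pad.
Only numpy, scipy, OpenCV 4.12 (cv2) and the standard library are available. Lean on these libraries where they do the work, as an engineer would, in place of code of your own. Each camera call takes 0.05 s, during which the arm holds its last target. There are 200 camera calls.

## Working session

There is one attempt and no reset: what is moved stays moved. The work goes in short steps, Python scripts to look and compute and a tool call to move; the robot and the scene stay as the last step left them, time stands still between calls to the robot, and variables do not carry over. Pictures are saved under pics/ and viewed, at most 10 in all, crops included, and the job is handed in when it is done.

Besides the shell and the picture viewer there is one more tool, called after "Call:" as a command line: name --argument value ..., lists and objects as JSON in quotes. carry_out: Moves the arm, as the interface text tells. Its arguments: {"type":"object","properties":{"increments":{"type":"array"},"squeeze":{"type":"number"}},"required":["increments"]}

```bash
mkdir -p pics; ls
cat > h.py <<'E'
from plant import *
import numpy as np, cv2
from scipy.spatial.transform import Rotation as R
def rot(q): return R.from_quat([q[1],q[2],q[3],q[0]]).as_matrix()
def cam(p,s=None):
    if 'mount' in p:
        M=np.array(p['mount']);T=np.eye(4);T[:3,:3]=rot(s['eef_rot']);T[:3,3]=s['position'];W=T@M
        return W[:3,3],W[:3,:3]
    a=np.array(p['attitude']);return np.array(p['position']),(rot(a) if a.size==4 else a)
def foc(p): return p['color'].shape[0]/2/np.tan(np.radians(p['fovy'])/2)
def ray(p,uv,s=None):
    c,A=cam(p,s);f=foc(p);d=A@np.array([(uv[0]-p['cx'])/f,(uv[1]-p['cy'])/f,1]);return c,d/np.linalg.norm(d)
def atz(p,uv,z,s=None):
    c,d=ray(p,uv,s);return c+d*(z-c[2])/d[2]
def proj(p,X,s=None):
    c,A=cam(p,s);v=A.T@(np.array(X)-c);return np.array([p['cx'],p['cy']])+foc(p)*v[:2]/v[2]
def tri(*rays):
    M=np.zeros((3,3));b=np.zeros(3)
    for c,d in rays:
        P=np.eye(3)-np.outer(d,d);M+=P;b+=P@c
    return np.linalg.solve(M,b)
E
python3 - <<'E'
from h import *
np.set_printoptions(precision=3,suppress=True)
s=state();print({k:np.round(v,3) for k,v in s.items()})
names="dryer air_pipe lid mat stop_panel stop_press stop_box pen_jar glue_bottle pen_box_lid charm_plate purple_pen green_pen".split()
P={}
for n in ['scene','side','wrist']:
    p=grab_frame(n);cv2.imwrite(f'pics/{n}0.png',p['color']);P[n]=p
    print(n,{k:v for k,v in p.items() if k!='color'})
for t in names:
    for n in P: print(t,n,[(np.round(d['at']).astype(int).tolist(),round(d['conf'],2)) for d in find_in(P[n],t)][:4])
E
```

```text
pics
{'time_s': np.float64(0.0), 'joint_pos': array([-0.846,  0.386,  0.007, -0.001, -1.194, -0.259]), 'qd': array([-0.001, -0.001, -0.   ,  0.   ,  0.   , -0.002]), 'effort': array([  0.002, -39.229,  18.841,   4.186,  -0.005,  -0.   ]), 'position': array([ 0.28 , -0.558,  0.23 ]), 'eef_rot': array([-0.   , -0.231,  0.973,  0.001]), 'force': array([-0.254,  0.078, -0.724]), 'ft_torque': array([-0.029, -0.012, -0.015]), 'finger_force': np.float64(0.0), 'grip_width': np.float64(0.994)}
scene {'fovy': 53.983044389563375, 'cx': 328.0904664607957, 'cy': 199.22292497544225, 'position': array([ 0.997, -0.667,  0.879]), 'attitude': array([-0.38 ,  0.854,  0.327, -0.138]), 'shot': 1}
side {'fovy': 46.679053254768824, 'cx': 327.12073682943736, 'cy': 203.93447785800717, 'position': array([0.382, 1.344, 1.009]), 'attitude': array([ 0.005, -0.017,  0.882, -0.471]), 'shot': 2}
wrist {'fovy': 61.33694932990779, 'cx': 322.344236319762, 'cy': 196.02971906718847, 'mount': array([[ 0.001, -0.961, -0.276,  0.07 ],
       [ 1.   ,  0.   ,  0.   ,  0.001],
       [-0.   , -0.276,  0.961, -0.143],
       
[... 763 characters left out ...]
4), ([193, 358], 0.47), ([431, 156], 0.19)]
stop_box side [([312, 265], 0.73), ([296, 215], 0.69)]
stop_box wrist []
pen_jar scene [([286, 208], 0.87)]
pen_jar side [([351, 193], 0.75)]
pen_jar wrist [([629, 348], 0.5)]
glue_bottle scene [([339, 178], 0.64)]
glue_bottle side [([345, 235], 0.76)]
glue_bottle wrist []
pen_box_lid scene []
pen_box_lid side [([314, 156], 0.66)]
pen_box_lid wrist []
charm_plate scene [([445, 152], 0.97)]
charm_plate side [([285, 352], 0.62)]
charm_plate wrist []
purple_pen scene [([357, 227], 0.68), ([439, 216], 0.5)]
purple_pen side [([241, 268], 0.61)]
purple_pen wrist []
green_pen scene [([351, 309], 0.98)]
green_pen side [([262, 197], 0.5)]
green_pen wrist []
```

View pics/scene0.png

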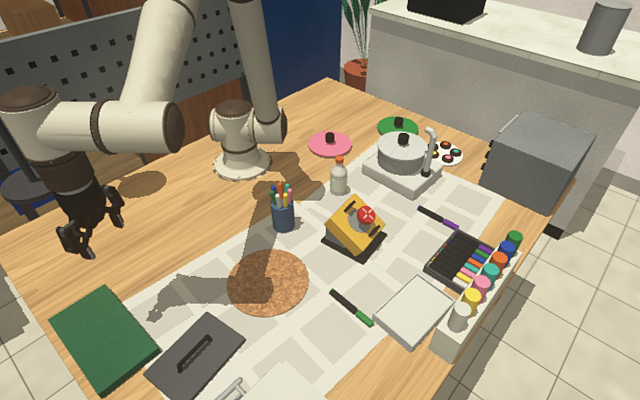

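View pics/side0.png

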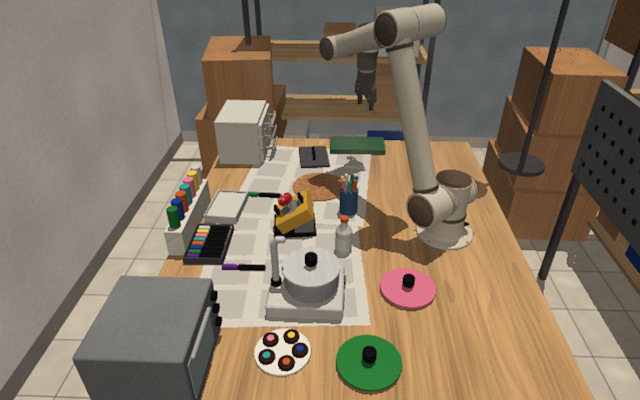

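Scene shows the pot with its steel lid (knob about (403,139); side view (311,259)), the red button at (367,213) / (285,199) and the mat at (267,284) / (319,187). Candidates for the lid are pink (329,143), green (398,126) and the aluminium one on the pot (403,145). I choose the aluminium one and check it in a close crop.

Run:
```python
from h import *
np.set_printoptions(precision=4,suppress=True)
a=cv2.imread('pics/scene0.png');b=cv2.imread('pics/side0.png')
c1=cv2.resize(a[110:270,310:470],(400,400),interpolation=cv2.INTER_CUBIC);c2=cv2.resize(b[180:340,235:395],(400,400),interpolation=cv2.INTER_CUBIC)
cv2.imwrite('pics/crop1.png',np.hstack([c1,c2]))
sc=grab_frame('scene');sd=grab_frame('side')
print('lid knob z.146',atz(sc,(403,139),.146),atz(sd,(311,259),.146),tri(ray(sc,(403,139)),ray(sd,(311,259))))
print('button',tri(ray(sc,(367,213)),ray(sd,(285,199))))
print('mat',atz(sc,(267,284),.006),atz(sd,(319,187),.006))
def blob(p,roi,f):
    u0,v0,u1,v1=roi;h=cv2.cvtColor(p['color'][v0:v1,u0:u1],cv2.COLOR_BGR2HSV);m=f(h).astype(np.uint8)
    n,l,st,ce=cv2.connectedComponentsWithStats(m);i=1+np.argmax(st[1:,4]);return ce[i]+[u0,v0],st[i]
red=lambda h:((h[...,0]<6)|(h[...,0]>172))&(h[...,1]>150)&(h[...,2]>80)
print(blob(sc,(350,195,385,235),red),blob(sd,(270,185,300,215),red))
blk=lambda h:h[...,2]<60
print(blob(sc,(392,128,415,148),blk),blob(sd,(300,248,322,270),blk))
cork=lambda h:(h[...,0]>5)&(h[...,0]<18)&(h[...,1]>100)
m=cork(cv2.cvtColor(sc['color'],cv2.COLOR_BGR2HSV))
print('pipe foot/top tri', tri(ray(sc,(431,131)),ray(sd,(276,238))))
for n,u,v in [('penjar',(283,208),(348,195)),('glue',(339,178),(345,237)),('boxlid',(195,356),(314,156)),('plate',(443,152),(283,351)),('purple',(438,217),(243,267)),('green',(351,308),(263,195))]: print(n,tri(ray(sc,u),ray(sd,v)))
```

```text
lid knob z.146 [0.4555 0.3352 0.146 ] [0.4577 0.3388 0.146 ] [0.4564 0.3366 0.1449]
button [ 0.5698 -0.007   0.121 ]
mat [ 0.471  -0.3025  0.006 ] [ 0.4659 -0.2769  0.006 ]
(array([365.0697, 214.9453]), array([  7,  11,  18,  18, 201], dtype=int32)) (array([284.9515, 199.0777]), array([  8,   8,  14,  13, 103], dtype=int32))
(array([402.8557, 138.6392]), array([ 6,  5, 11, 12, 97], dtype=int32)) (array([310.4834, 259.245 ]), array([  5,   4,  12,  15, 151], dtype=int32))
pipe foot/top tri [0.5508 0.3353 0.2169]
penjar [ 0.3472 -0.1177  0.074 ]
glue [0.3605 0.1187 0.0564]
boxlid [ 0.5005 -0.545   0.0079]
plate [0.5183 0.5509 0.0097]
purple [0.6837 0.2273 0.0092]
green [ 0.685  -0.2082  0.0053]
```

View pics/crop1.png

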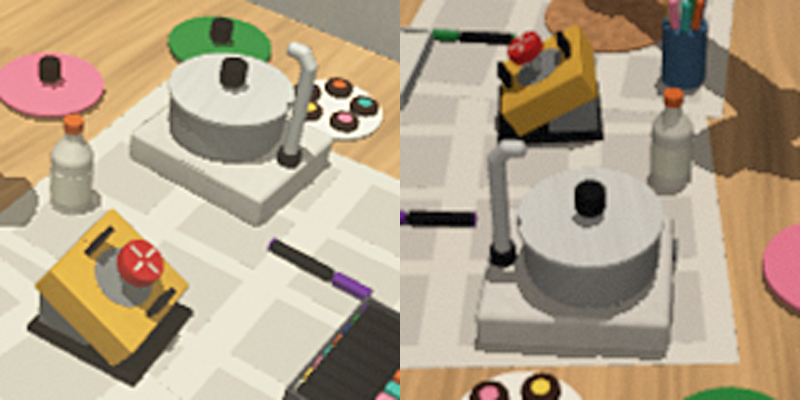

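The crop confirms the aluminium lid with the black knob on the pot, with the pipe on its world +x side. The red cross-marked button sits between its two cheeks. I move above the panel for a close look.

Call:
carry_out --increments '[-40,28,-30,0,-1,-85,58,-60,0,-1,-130,90,-90,0,-1,-178,122,-115,0,-1,-225,155,-120,0,-1]'

```text
time_s: 2.82
position: [0.4134, -0.3176, 0.3537]
eef_rot: [0.002, -0.231, 0.973, -0.002]
force: [0.4, -0.1, -0.3]
grip_width: -0.003
finger_force: 0.0
```

Call:
carry_out --increments '[-50,35,0,0,-1,-100,70,0,0,-1,-150,105,0,0,-1,-200,140,0,0,-1,-240,170,0,0,-1]'

```text
time_s: 3.45
position: [0.551, -0.0569, 0.3514]
eef_rot: [0.0, -0.231, 0.973, -0.0]
force: [1.8, -0.4, 0.5]
grip_width: 0.001
finger_force: 0.0
```

Run:
```python
from h import *
import plant
np.set_printoptions(precision=4,suppress=True)
print('pinch',getattr(plant,'pinch_z',None),[k for k in dir(plant) if not k.startswith('_')])
s=state();p=grab_frame('wrist');np.savez('w1.npz',**{k:p[k] for k in p},pos=s['position'],q=s['eef_rot'])
print(s['position'],rot(s['eef_rot']),s['grip_width'])
cv2.imwrite('pics/w1.png',p['color'])
for n in ['stop_panel','stop_press','stop_box','mat']: print(n,[(np.round(d['at']).tolist(),round(d['conf'],2)) for d in find_in(p,n)][:2])
sc=grab_frame('scene');sd=grab_frame('side')
print(tri(ray(sc,(350,206)),ray(sd,(299.8,197))),tri(ray(sc,(376.5,229)),ray(sd,(277,209.6))))
```

```text
pinch -0.0187 ['MotionError', 'close_job', 'find_in', 'grab_frame', 'pinch_z', 'state']
[ 0.551  -0.0569  0.3514] [[-0.893  -0.4502  0.0004]
 [-0.4502  0.893   0.0001]
 [-0.0004 -0.0001 -1.    ]] 0.0005678396197698286
stop_panel [([355.0, 161.0], 0.87)]
stop_press [([352.0, 196.0], 0.68), ([355.0, 159.0], 0.34)]
stop_box [([355.0, 156.0], 0.71)]
mat [([194.0, 39.0], 0.58)]
[ 0.5188 -0.0189  0.1233] [ 0.6017 -0.0024  0.0773]
```

View pics/w1.png

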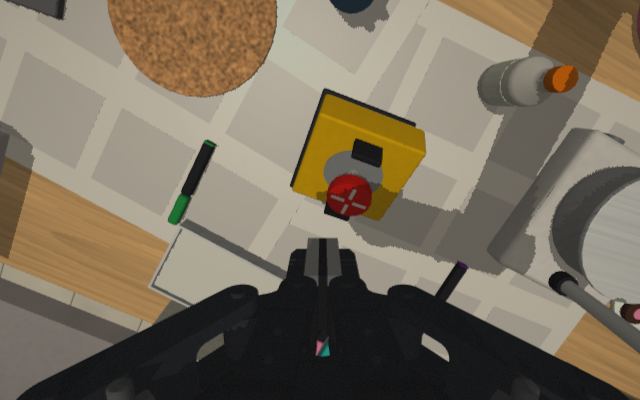

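The wrist view shows the panel with the red head at (349,196), the upslope cheek at (367,152) and the lower cheek half hidden at (337,212). The face looks towards world +x. I fit the panel pose.

```bash
cat >> h.py <<'E'
def panel(x,y,yaw):
    u=np.array([np.cos(yaw),np.sin(yaw),0]) # level upslope dir
    c,s=np.cos(np.pi/6),.5
    X=u*c+np.array([0,0,s]);Z=-u*s+np.array([0,0,c]);Y=np.cross(Z,X)
    return np.array([x,y,.085]),np.c_[X,Y,Z]
E
python3 - <<'E'
from h import *
from scipy.optimize import least_squares
np.set_printoptions(precision=4,suppress=True)
s=state();p=grab_frame('wrist');sc=grab_frame('scene');sd=grab_frame('side')
def c(p,roi,f):
    u0,v0,u1,v1=roi;h=cv2.cvtColor(p['color'][v0:v1,u0:u1],cv2.COLOR_BGR2HSV).astype(int);m=f(h).astype(np.uint8)
    n,l,st,ce=cv2.connectedComponentsWithStats(m);i=1+np.argmax(st[1:,4]);return (l==i),u0,v0
red=lambda h:((h[...,0]<6)|(h[...,0]>172))&(h[...,1]>150)&(h[...,2]>60)
yel=lambda h:(h[...,0]>18)&(h[...,0]<30)&(h[...,1]>150)
m,u0,v0=c(p,(310,160,390,230),red)
ys,xs=np.nonzero(m);print('red',xs.mean()+u0,ys.mean()+v0,xs.min()+u0,xs.max()+u0,ys.min()+v0,ys.max()+v0)
cen=np.array([xs.mean()+u0,ys.mean()+v0])
t=np.linspace(0,2*np.pi,60)
def silh(q,P,ss):
    o,A=panel(*q);pts=[proj(P,o+A@np.array([.026*np.cos(a),.026*np.sin(a),z]),ss) for a in t for z in (.028,.048)]
    h=cv2.convexHull(np.array(pts,np.float32));M=cv2.moments(h);return np.array([M['m10']/M['m00'],M['m01']/M['m00']])
R_=[(p,s,cen)]
for P,roi in((sc,(350,195,385,235)),(sd,(270,185,300,215))):
    m,u0,v0=c(P,roi,red);ys,xs=np.nonzero(m);h=cv2.convexHull(np.c_[xs+u0,ys+v0].astype(np.float32));M=cv2.moments(h);R_.append((P,None,np.array([M['m10']/M['m00'],M['m01']/M['m00']])))
ch=[(sc,None,(350,206),.049),(sd,None,(299.8,197),.049),(p,s,(367,153),.049),(sc,None,(376.5,229),-.049)]
def f(q):
    e=[]
    for k,(P,ss,x) in enumerate(R_): e+=list((silh(q,P,ss)-x)*(1.5 if k==0 else 1))
    o,A=panel(*q)
    for P,ss,x,d in ch: e+=list((proj(P,o+A@np.array([d,0,.020]),ss)-x)*.5)
    return e
r=least_squares(f,[.551,-.0124,np.pi+.196]);print(r.x,np.array(r.fun))
o,A=panel(*r.x);print('head top',o+A@[0,0,.048],'n',A[:,2])
im=p['color'].copy()
for x,y in((65,65),(65,-65),(-65,65),(-65,-65)):
    cv2.circle(im,tuple(np.round(proj(p,o+A@np.array([x/1e3,y/1e3,0]),s)).astype(int)),2,(255,0,255),-1)
cv2.imwrite('pics/w1c.png',cv2.resize(im[70:270,250:470],None,fx=2.5,fy=2.5))
Rt=rot(s['eef_rot']);print('toolshift to head top',Rt.T@(o+A@[0,0,.048]-s['position'])*1e3,'n tool',Rt.T@A[:,2],'up tool',Rt.T@A[:,0],'y',Rt.T@A[:,1])
E
```

```text
red 350.90261282660333 195.82977038796517 329 373 177 217
[ 0.5499 -0.0159  3.3138] [ 0.139  -0.0417  0.2762  0.2141  1.3834 -0.1077 -0.1249 -0.153   0.3452
 -0.7161 -0.4714  1.1664 -0.6034  0.3081]
head top [ 0.5736 -0.0118  0.1266] n [0.4926 0.0857 0.866 ]
toolshift to head top [-42.7704  32.4764 225.0301] n tool [-0.479  -0.1444 -0.8659] up tool [ 0.8291  0.2495 -0.5003] y [ 0.2883 -0.9575  0.0002]
```

View pics/w1c.png

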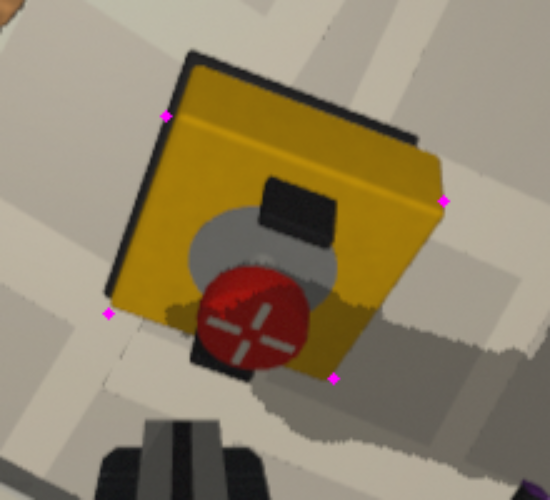

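Call:
carry_out --increments '[-20,9,50,0,-1,-42,18,100,0,-1,-62,27,150,0,-1,-62,27,190,0,-1,-62,27,207,0,-1]'

```text
time_s: 4.58
position: [0.592, -0.0079, 0.1414]
eef_rot: [-0.002, -0.23, 0.973, 0.0]
force: [0.4, 0.7, -0.8]
grip_width: 0.001
finger_force: 0.0
```

Call:
carry_out --increments '[2.4,0.7,4.3,0,-1,4.8,1.4,8.7,0,-1,7.2,2.2,13,0,-1,8.6,2.6,15.6,0,-1,9.6,2.9,17.3,0,-1]'

```text
time_s: 5.2
position: [0.5836, -0.0089, 0.1273]
eef_rot: [0.0, -0.231, 0.973, -0.0]
force: [-0.7, -0.5, 0.7]
grip_width: -0.001
finger_force: 0.0
```

Call:
carry_out --increments '[1.4,0.4,2.6,0,-1,2.9,0.9,5.2,0,-1,4.3,1.3,7.8,0,-1,4.8,1.4,8.7,0,-1,4.8,1.4,8.7,0,-1]'

```text
time_s: 5.82
position: [0.5809, -0.0094, 0.1196]
eef_rot: [0.003, -0.231, 0.973, -0.0]
force: [3.4, 1.6, 4.2]
grip_width: -0.001
finger_force: 2.7
```

Call:
carry_out --increments '[1,0.3,1.7,0,-1,1.9,0.6,3.5,0,-1,2.4,0.7,4.3,0,-1,2.9,0.9,5.2,0,-1,2.9,0.9,5.2,0,-1]'

```text
time_s: 6.45
position: [0.5785, -0.0097, 0.1152]
eef_rot: [0.004, -0.231, 0.973, -0.0]
force: [4.5, 2.2, 9.5]
grip_width: -0.003
finger_force: 5.3
```

Call:
carry_out --increments '[0.5,0.15,0.9,0,-1,1,0.3,1.7,0,-1,1.4,0.4,2.6,0,-1,1.4,0.4,2.6,0,-1]'

```text
time_s: 6.95
position: [0.5789, -0.0097, 0.1147]
eef_rot: [0.006, -0.232, 0.973, -0.001]
force: [5.7, 2.6, 15.6]
grip_width: -0.0
finger_force: 8.1
```

Call:
carry_out --increments '[0.7,0.2,1.3,0,-1,1.4,0.4,2.6,0,-1,1.4,0.4,2.6,0,-1]'

```text
time_s: 7.32
position: [0.5793, -0.0097, 0.1142]
eef_rot: [0.008, -0.232, 0.973, -0.001]
force: [4.6, 3.3, 21.1]
grip_width: -0.002
finger_force: 10.9
```

Call:
carry_out --increments '[-5,-1.5,-9,0,-1,-14,-4,-26,0,-1,-6,-9,-85,0,-1,15,-16,-145,0,-1,48,-24,-200,0,-1]'

```text
time_s: 7.95
position: [0.5393, -0.0531, 0.3041]
eef_rot: [-0.004, -0.231, 0.973, 0.001]
force: [0.7, -0.8, -0.0]
grip_width: -0.003
finger_force: 0.0
```

Call:
carry_out --increments '[5,-4,-35,0,1,5,-4,-35,0,1]'

```text
time_s: 8.2
position: [0.538, -0.0591, 0.3412]
eef_rot: [-0.0, -0.23, 0.973, 0.0]
force: [0.4, -0.0, -1.1]
grip_width: 0.421
finger_force: 0.0
```

```bash
cat > chk.py <<'E'
from h import *
np.set_printoptions(precision=4,suppress=True)
s=state();p=grab_frame('wrist')
h=cv2.cvtColor(p['color'],cv2.COLOR_BGR2HSV).astype(int)
m=(((h[...,0]<6)|(h[...,0]>172))&(h[...,1]>150)&(h[...,2]>60)).astype(np.uint8)
n,l,st,ce=cv2.connectedComponentsWithStats(m);i=1+np.argmax(st[1:,4]);print('red',ce[i],st[i],s['position'],s['time_s'])
o,A=panel(.5499,-.0159,3.3138)
for d in (0,.009):
    t=np.linspace(0,2*np.pi,60)
    pts=[proj(p,o+A@np.array([.026*np.cos(a),.026*np.sin(a),z-d]),s) for a in t for z in(.028,.048)]
    M=cv2.moments(cv2.convexHull(np.array(pts,np.float32)));print(d,M['m10']/M['m00'],M['m01']/M['m00'])
E
python3 chk.py
```

```text
red [346.9128 201.7062] [ 325  182   45   42 1273] [ 0.538  -0.0591  0.3412] 8.2
0 346.0625346984328 206.90202196061986
0.009 346.79232891694284 201.30301555543852
```

The button is caught: the measured red centroid matches the 9 mm in position. Next is the lid.

Call:
carry_out --increments '[-10,58,-4,0,1,-20,117,-8,0,1,-30,175,-12,0,1,-40,234,-16,0,1,-50,292,-20,0,1]'

```text
time_s: 8.88
position: [0.4505, 0.2258, 0.3567]
eef_rot: [-0.004, -0.231, 0.973, -0.002]
force: [1.0, 0.5, 0.0]
grip_width: 1.002
finger_force: 0.0
```

Call:
carry_out --increments '[-8,40,0,9,1,-16,80,0,18,1,-23,115,0,27,1,-23,115,0,27,1]'

```text
time_s: 9.38
position: [0.42, 0.3389, 0.3558]
eef_rot: [-0.003, 0.001, 1.0, -0.003]
force: [0.5, 0.1, -0.3]
grip_width: 0.996
finger_force: 0.0
```

Run:
```python
from h import *
np.set_printoptions(precision=4,suppress=True)
s=state();p=grab_frame('wrist');print(s['position'],s['joint_pos'],rot(s['eef_rot'])[:,0])
for n in ['lid','air_pipe','dryer']: print(n,[(np.round(d['at']).tolist(),round(d['conf'],2)) for d in find_in(p,n)][:3])
im=p['color'].copy()
k=np.array([.4565,.3366,.161])
u=proj(p,k,s);print('pred knob top px',u)
# knob blob near prediction, lid disc outline pred
x,y=np.round(u).astype(int);r=45;g=cv2.cvtColor(im[y-r:y+r,x-r:x+r],cv2.COLOR_BGR2GRAY)
n,l,st,ce=cv2.connectedComponentsWithStats((g<70).astype(np.uint8));print(ce[1:]+[x-r,y-r],st[1:])
t=np.linspace(0,2*np.pi,80)
for rr,z in((.018,.146),(.085,.123)):
    pts=np.array([proj(p,[k[0]+rr*np.cos(a),k[1]+rr*np.sin(a),z],s) for a in t]).round().astype(int)
    for q in pts: cv2.circle(im,tuple(q),1,(255,0,255),-1)
cv2.imwrite('pics/w2.png',im)
```

```text
[0.42   0.3389 0.3558] [ 0.9787  0.1801  0.0311 -0.0016 -1.4309 -2.5516] [-1.      0.0023  0.0063]
lid [([504.0, 58.0], 0.69), ([291.0, 9.0], 0.69)]
air_pipe [([322.0, 296.0], 0.6), ([320.0, 120.0], 0.31)]
dryer [([324.0, 119.0], 0.58)]
pred knob top px [320.8857 206.6416]
[[322.9293 202.2193]] [[ 31  22  33  37 962]]
```

View pics/w2.png

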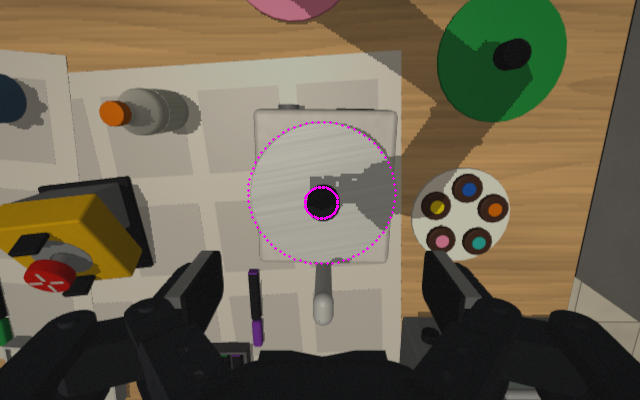

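The magenta outlines match: lid knob at (322,203), pipe end at (323,308), and fingers on the ±y sides. I descend straight over the knob.

Call:
carry_out --increments '[-37,-1,30,0,1,-37,-1,85,0,1,-37,-1,140,0,1,-37,-1,190,0,1,-37,-1,215,0,1]' --squeeze 50

```text
time_s: 10.2
position: [0.4579, 0.334, 0.1417]
eef_rot: [-0.002, 0.004, 1.0, -0.002]
force: [0.3, -0.4, 0.8]
grip_width: 1.006
finger_force: 0.0
```

Call:
carry_out --increments '[0,0,8,0,1,0,0,14,0,1,0,0,14,0,1]'

```text
time_s: 10.58
position: [0.4593, 0.3369, 0.1317]
eef_rot: [0.0, 0.003, 1.0, 0.001]
force: [0.6, 0.3, 0.7]
grip_width: 0.998
finger_force: 0.0
```

Call:
carry_out --increments '[0,0,0,0,-1,0,0,0,0,-1,0,0,0,0,-1,0,0,0,0,-1,0,0,0,0,-1]'

```text
time_s: 11.2
position: [0.4592, 0.3373, 0.1317]
eef_rot: [0.001, 0.003, 1.0, 0.001]
force: [-1.0, 0.5, 4.6]
grip_width: 0.405
finger_force: 50.3
```

Call:
carry_out --increments '[0,0,0,0,0.3,0,0,3,0,0.3,0,0,6,0,0.3,0,0,6,0,0.3]' --squeeze 60

```text
time_s: 11.7
position: [0.4587, 0.3364, 0.1242]
eef_rot: [-0.0, 0.003, 1.0, -0.001]
force: [0.4, -0.2, -0.4]
grip_width: 0.65
finger_force: 0.0
```

Call:
carry_out --increments '[0,0,0,0,-1,0,0,0,0,-1,0,0,0,0,-1,0,0,0,0,-1,0,0,0,0,-1]'

```text
time_s: 12.32
position: [0.459, 0.3369, 0.1251]
eef_rot: [0.0, 0.003, 1.0, 0.0]
force: [-0.4, 0.3, 0.7]
grip_width: 0.407
finger_force: 60.0
```

Call:
carry_out --increments '[0,0,-8,0,-1,0,0,-16,0,-1,0,0,-26,0,-1,0,0,-36,0,-1,0,0,-40,0,-1]'

```text
time_s: 12.95
position: [0.4592, 0.3371, 0.166]
eef_rot: [0.001, 0.003, 1.0, 0.001]
force: [0.3, 0.3, -2.9]
grip_width: 0.407
finger_force: 60.0
```

Lid lifted 41 mm, below the 70 mm limit. I draw it out to −x.

Call:
carry_out --increments '[20,0,0,0,-1,50,0,0,0,-1,80,0,0,0,-1,110,0,0,0,-1,130,0,0,0,-1]'

```text
time_s: 13.58
position: [0.3277, 0.3372, 0.1651]
eef_rot: [-0.0, 0.002, 1.0, 0.0]
force: [1.1, 0.3, -2.2]
grip_width: 0.403
finger_force: 60.0
```

Run:
```python
from h import *
np.set_printoptions(precision=4,suppress=True)
from scipy.optimize import least_squares
s=state();print(s['position'],s['grip_width'],s['force'])
sc=grab_frame('scene');im=cv2.imread('pics/scene0.png')
h=cv2.cvtColor(im,cv2.COLOR_BGR2HSV).astype(int)
roi=np.zeros(im.shape[:2],bool);roi[235:330,215:320]=1
m=((h[...,1]>95)&(h[...,0]<20)&roi).astype(np.uint8)
m=cv2.morphologyEx(cv2.morphologyEx(m,cv2.MORPH_CLOSE,np.ones((5,5))),cv2.MORPH_OPEN,np.ones((5,5)))
c=max(cv2.findContours(m,0,cv2.CHAIN_APPROX_NONE)[0],key=cv2.contourArea)[:,0]
W=np.array([atz(sc,q,.006)[:2] for q in c])
r=least_squares(lambda q:np.hypot(*(W-q[:2]).T)-q[2],[.47,-.29,.11],loss='soft_l1',f_scale=.003);print('mat',r.x,np.abs(r.fun).mean(),len(c))
# wrist view 1
d=np.load('w1.npz');p={k:d[k] for k in d};s1={'position':d['pos'],'eef_rot':d['q']}
h=cv2.cvtColor(p['color'],cv2.COLOR_BGR2HSV).astype(int);m=((h[...,1]>95)&(h[...,0]<20)).astype(np.uint8);m[:,:100]=0;m[105:]=0;m[:,285:]=0
m=cv2.morphologyEx(cv2.morphologyEx(m,cv2.MORPH_CLOSE,np.ones((5,5))),cv2.MORPH_OPEN,np.ones((5,5)))
c=max(cv2.findContours(m,0,cv2.CHAIN_APPROX_NONE)[0],key=cv2.contourArea)[:,0];c=c[c[:,1]>4]
W=np.array([atz(p,q,.006,s1)[:2] for q in c])
r=least_squares(lambda q:np.hypot(*(W-q[:2]).T)-.11,[.47,-.29],loss='soft_l1',f_scale=.003);print('mat w',r.x,np.abs(r.fun).mean(),len(c))
```

```text
[0.3277 0.3372 0.1651] 0.4030732091219175 [ 1.1249  0.2653 -2.1998]
mat [ 0.4626 -0.293   0.1078] 0.0008026448294546563 211
mat w [ 0.4615 -0.2911] 0.0006663154899614206 248
```

Call:
carry_out --increments '[0,0,-25,0,-1,0,0,-65,0,-1,0,0,-110,0,-1,0,0,-155,0,-1,0,-25,-180,0,-1]'

```text
time_s: 14.25
position: [0.3294, 0.3135, 0.3473]
eef_rot: [0.001, 0.002, 1.0, 0.002]
force: [1.1, 0.4, -3.3]
grip_width: 0.404
finger_force: 60.4
```

Call:
carry_out --increments '[-10,-48,0,0,-1,-20,-98,0,0,-1,-32,-150,0,0,-1,-43,-203,0,0,-1,-55,-256,0,0,-1]'

```text
time_s: 14.88
position: [0.3822, 0.0543, 0.3452]
eef_rot: [0.0, 0.002, 1.0, 0.0]
force: [0.6, 0.0, -3.0]
grip_width: 0.403
finger_force: 60.5
```

Call:
carry_out --increments '[-11,-53,0,0,-1,-23,-106,0,0,-1,-35,-160,0,0,-1,-46,-212,0,0,-1,-58,-262,0,0,-1]'

```text
time_s: 15.5
position: [0.4388, -0.2082, 0.345]
eef_rot: [0.0, 0.003, 1.0, 0.0]
force: [0.8, 1.2, -1.7]
grip_width: 0.406
finger_force: 60.5
```

Call:
carry_out --increments '[-10,-40,0,0,-1,-20,-75,0,0,-1,-23,-86,20,0,-1,-23,-86,50,0,-1,-23,-86,50,0,-1]'

```text
time_s: 16.12
position: [0.4599, -0.292, 0.2922]
eef_rot: [-0.003, 0.003, 1.0, 0.001]
force: [0.1, 0.2, -2.1]
grip_width: 0.404
finger_force: 60.6
```

Call:
carry_out --increments '[-4,0,40,0,-1,-4,0,90,0,-1,-4,0,140,0,-1,-4,0,190,0,-1,-4,0,225,0,-1]'

```text
time_s: 16.75
position: [0.4662, -0.2925, 0.0694]
eef_rot: [0.0, 0.002, 1.0, -0.0]
force: [0.1, 0.6, -2.1]
grip_width: 0.407
finger_force: 60.6
```

Call:
carry_out --increments '[0,0,10,0,-1,0,0,18,0,-1,0,0,21,0,-1,0,0,21,0,-1]'

```text
time_s: 17.25
position: [0.4662, -0.2925, 0.0499]
eef_rot: [0.001, 0.003, 1.0, -0.0]
force: [0.0, 0.2, -2.3]
grip_width: 0.405
finger_force: 60.6
```

Run:
```python
from h import *
s=state();print(s['position'],s['force'])
P=grab_frame('scene');im=P['color'].copy();sd=grab_frame('side');i2=sd['color'].copy()
t=np.linspace(0,2*np.pi,120)
z0=s['position'][2]-.018
for p,i in((P,im),(sd,i2)):
  for c,r,z,col in(((.462,-.292),.11,.006,(255,0,255)),((s['position'][0]-.002,s['position'][1]),.085,z0+.016,(0,255,0))):
    for a in t: cv2.circle(i,tuple(np.round(proj(p,[c[0]+r*np.cos(a),c[1]+r*np.sin(a),z])).astype(int)),0,col,-1)
cv2.imwrite('pics/pl.png',np.hstack([cv2.resize(im[200:340,200:340],(400,400),interpolation=2),cv2.resize(i2[120:260,250:390],(400,400),interpolation=2)]))
```

```text
[ 0.46617319 -0.29254801  0.04993473] [ 0.02051911  0.15090829 -2.30737936]
```

View pics/pl.png

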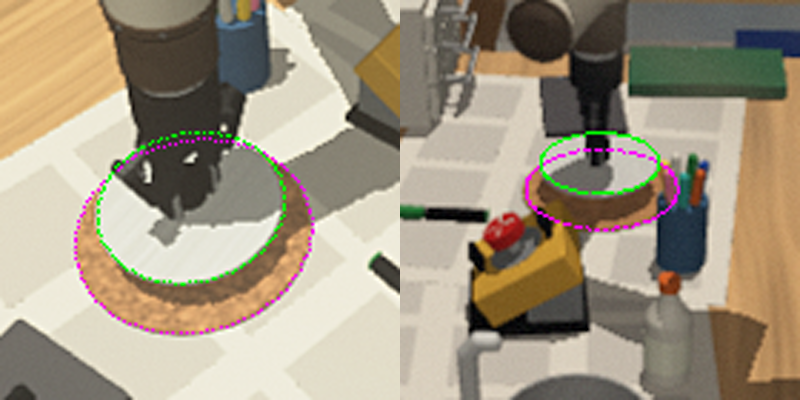

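Lid outline (green) and mat outline (magenta) match both views, and the lid hangs level and nearly centred. I lower it slowly.

Call:
carry_out --increments '[1,0,6,0,-1,2,0,12,0,-1,2,0,17,0,-1,2,0,20,0,-1,2,0,22,0,-1]'

```text
time_s: 17.98
position: [0.4635, -0.2923, 0.0266]
eef_rot: [-0.0, 0.003, 1.0, 0.0]
force: [0.6, 0.5, -2.2]
grip_width: 0.409
finger_force: 60.6
```

Call:
carry_out --increments '[0,0,1,0,-1,0,0,2,0,-1,0,0,3,0,-1,0,0,3,0,-1]'

```text
time_s: 18.48
position: [0.4636, -0.2923, 0.0241]
eef_rot: [0.0, 0.003, 1.0, -0.0]
force: [-0.5, -0.5, -2.2]
grip_width: 0.405
finger_force: 60.9
```

Call:
carry_out --increments '[0,0,0.8,0,-1,0,0,1.6,0,-1,0,0,1.6,0,-1]'

```text
time_s: 18.85
position: [0.4636, -0.2923, 0.024]
eef_rot: [0.0, 0.002, 1.0, -0.0]
force: [-2.3, 2.3, 10.2]
grip_width: 0.406
finger_force: 61.8
```

Call:
carry_out --increments '[0,0,-0.8,0,-1,0,0,-0.8,0,0.3,0,0,-0.8,0,1,0,0,-0.8,0,1,0,0,-0.8,0,1]'

```text
time_s: 19.48
position: [0.4635, -0.2923, 0.0229]
eef_rot: [-0.0, 0.003, 1.0, -0.0]
force: [-0.6, 0.4, -0.1]
grip_width: 1.004
finger_force: 0.0
```

Call:
carry_out --increments '[0,0,-15,0,1,0,0,-50,0,1,0,0,-105,0,1,0,0,-165,0,1,0,0,-225,0,1]'

```text
time_s: 20.1
position: [0.463, -0.2922, 0.2514]
eef_rot: [0.001, 0.003, 1.0, -0.0]
force: [0.7, 0.1, 0.3]
grip_width: 1.002
finger_force: 0.0
```

Lid released on the mat. Next is the button: I turn to 35° before alignment, grip ±y of the head and twist clockwise.

Call:
carry_out --increments '[-18,50,-10,-9,1,-37,104,-10,-18,1,-57,158,-10,-27,1,-77,214,-10,-36,1,-97,268,-10,-45,1]' --squeeze 80

```text
time_s: 20.72
position: [0.5621, -0.023, 0.2596]
eef_rot: [0.001, -0.383, 0.924, -0.0]
force: [0.6, -0.5, 0.0]
grip_width: 0.997
finger_force: 0.0
```

```bash
python3 - <<'E'
from h import *
np.set_printoptions(precision=4,suppress=True)
s=state();Rt=rot(s['eef_rot']);print(s['position'],Rt)
print(Rt.T@(np.array([.5642,-.0134,.096])-s['position'])*1e3, np.degrees(np.arctan2(Rt[1,1],Rt[0,1])))
E
python3 chk.py
```

```text
[ 0.5621 -0.023   0.2596] [[-0.7071 -0.7071  0.0019]
 [-0.7071  0.7071  0.0002]
 [-0.0015 -0.0012 -1.    ]]
[ -8.0055   5.5232 163.6008] 135.00326357831798
red [327.8473 189.5936] [ 298  163   59   56 2200] [ 0.5621 -0.023   0.2596] 20.725
0 324.9891615229034 195.42159630987436
0.009 327.82917129574383 189.09452556757503
```

Call:
carry_out --increments '[-8,5.5,30,0,1,-8,5.5,75,0,1,-8,5.5,115,0,1,-8,5.5,145,0,1,-8,5.5,157,0,1]'

```text
time_s: 21.4
position: [0.5629, -0.0155, 0.1002]
eef_rot: [-0.001, -0.38, 0.925, 0.0]
force: [-0.8, 0.1, 1.1]
grip_width: 1.0
finger_force: 0.0
```

Call:
carry_out --increments '[0,0,5,0,1,0,0,7,0,1,0,0,7,0,1]'

```text
time_s: 21.78
position: [0.5643, -0.0152, 0.0951]
eef_rot: [0.001, -0.38, 0.925, -0.0]
force: [0.1, 0.5, 0.3]
grip_width: 1.002
finger_force: 0.0
```

Call:
carry_out --increments '[0,0,0,0,-1,0,0,0,0,-1,0,0,0,0,-1,0,0,0,0,-1]'

```text
time_s: 22.28
position: [0.5641, -0.0152, 0.0954]
eef_rot: [0.001, -0.38, 0.925, -0.0]
force: [-2.5, -0.1, 5.7]
grip_width: 0.588
finger_force: 81.7
```

Call:
carry_out --increments '[0,0,0,6,-1,0,0,0,13,-1,0,0,0,20,-1,0,0,0,27,-1,0,0,0,35,-1]'

```text
time_s: 22.9
position: [0.5629, -0.0148, 0.0942]
eef_rot: [-0.001, -0.083, 0.997, 0.0]
force: [-1.1, -0.5, 2.3]
grip_width: 0.584
finger_force: 84.0
```

Call:
carry_out --increments '[0,0,0,7,-1,0,0,0,14,-1,0,0,0,21,-1,0,0,0,28,-1,0,0,0,35,-1]'

```text
time_s: 23.52
position: [0.5626, -0.0159, 0.095]
eef_rot: [-0.002, 0.216, 0.976, -0.003]
force: [-1.4, 5.8, 8.0]
grip_width: 0.579
finger_force: 98.8
```

Call:
carry_out --increments '[0,0,0,3,-1,0,0,0,3,-1,0,0,0,3,1,0,0,0,3,1,0,0,0,3,1]'

```text
time_s: 24.15
position: [0.5634, -0.0156, 0.0938]
eef_rot: [-0.0, 0.245, 0.97, -0.0]
force: [-0.5, -0.5, -0.2]
grip_width: 0.998
finger_force: 0.0
```

Call:
carry_out --increments '[0,0,0,0,1,0,0,-30,0,1,0,0,-75,0,1,0,0,-125,0,1,0,0,-165,0,1]'

```text
time_s: 24.78
position: [0.5638, -0.0155, 0.2612]
eef_rot: [0.001, 0.245, 0.97, 0.0]
force: [0.1, 0.3, 0.1]
grip_width: 0.998
finger_force: 0.0
```

```bash
python3 chk.py
```

```text
red [327.7426 185.611 ] [ 299  159   60   56 2288] [ 0.5638 -0.0155  0.2612] 24.775
0 327.1466293042848 185.83132609807342
0.009 323.9238311555584 179.85452372896782
```

The red button is out again; its centroid matches 0 mm. I raise the arm clear, let the head turn back, and take a final look.

Call:
carry_out --increments '[0,0,-30,0,1,0,0,-70,0,1,0,0,-100,0,1,0,0,-100,0,1,0,0,-100,0,1]'

```text
time_s: 25.45
position: [0.5632, -0.0153, 0.3579]
eef_rot: [-0.001, 0.245, 0.97, -0.0]
force: [-0.6, -0.2, -0.6]
grip_width: 1.002
finger_force: 0.0
```

Run:
```python
from h import *
P=grab_frame('scene');im=P['color'].copy();sd=grab_frame('side');i2=sd['color'].copy()
t=np.linspace(0,2*np.pi,120)
for p,i in((P,im),(sd,i2)):
  for r,z,col in((.11,.006,(255,0,255)),(.085,.022,(0,255,0))):
    for a in t: cv2.circle(i,tuple(np.round(proj(p,[.462+r*np.cos(a),-.292+r*np.sin(a),z])).astype(int)),0,col,-1)
cv2.imwrite('pics/fin.png',np.hstack([cv2.resize(im[100:380,180:480],(400,373),interpolation=2),cv2.resize(i2[120:400,190:490],(400,373),interpolation=2)]))
```

```text
(no output)
```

View pics/fin.png

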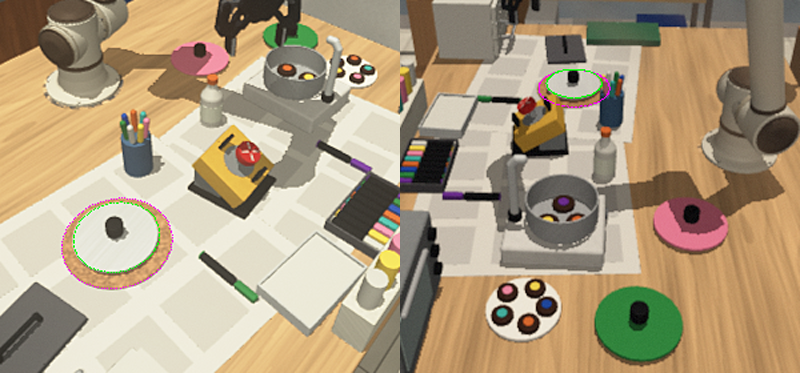

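The picture shows the lid centred on the mat with its knob up, at about (114,235) in the left half. The pot is open, the button is out at (248,153), and everything else stands in place.

```bash
python3 -c "
from plant import *
print(close_job())"
```

```text
the job is handed in; nothing more can be done
None
```

The job is done and handed in at about 25.5 s of robot time: the red button was pushed in until it caught, the lid now lies knob up in the middle of the cork mat, and the button has been turned and has sprung out again, with the other things still in place in the last picture.

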